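# Advance the banding wheel four clicks

### The job

The dish on the banding wheel has just been painted and is still wet. Without touching the dish, push one of the wheel's finger pegs with a fingertip and turn the wheel clockwise (seen from above) exactly four clicks from where it stands, never going past the fourth click and never a click the wrong way, then leave it resting in that click with the dish still in the middle. Leave everything else on the bench where it stands; nothing is to be picked up.

Things in the scene. Friction and masses are not known exactly. Their poses are not given: they have to be found in the camera images.
- wheel_turn (a joint): turning angle of the wheel head, rad: 0 at the start, growing clockwise seen from above. It rests only at its 12 click stops, 0.524 rad (30 deg) apart; four clicks are 2.094. Between stops it takes about 0.25 N m (3 N at a peg) to push it over a hump; just past half a click it snaps forward by itself, ahead of the finger, into the next stop and stays. Its limits lie at 6.2 rad either way.
- index_wheel: the wheel's fixed foot: dark casting 140 mm wide, origin at the centre of its underside, z up, at any yaw. A brass index tab 14 mm wide reaches along its -x axis to 115 mm from the axis, below the wheel head (top 35 mm up). On it turns the green-painted wheel head, a disc 210 mm across, 12 mm thick, its top 56 mm above the bench, with 12 short white lines, one to a click.
- wheel_centre (a point): point on the wheel's axis at the height of the wheel head's top face (56 mm above the bench); it does not turn.
- peg1 (a point): centre of the top end of the red finger peg. Four pegs stand upright on the wheel head and turn with it, 96 mm from its axis, 90 deg apart, 32 mm tall (tops 88 mm above the bench), 11 mm thick with a 15 mm head and 16 mm foot. At the start the red peg stands over the brass index tab.
- peg2 (a point): centre of the top end of the black peg next to the red one going clockwise seen from above (90 deg on)
- peg3 (a point): centre of the top end of the black peg opposite the red one
- peg4 (a point): centre of the top end of the black peg 270 deg clockwise from the red one (next to it going anticlockwise)
- painted_dish: flat round white porcelain dish with a small brown painted motif, wet; 108 mm across, 11 mm high, loose, lying in the middle of the wheel head; origin at the centre of its underside, z up. Its edge stays about 34 mm inside the pegs' sides.
- bowl_a: blue-and-white porcelain bowl, 115 mm wide, 56 mm high, standing right of the wheel; loose; origin at the centre of its underside
- bowl_b: second such bowl, 109 mm wide, 56 mm high, further back on the right; loose; origin at the centre of its underside
- teacup: blue-and-white teacup with a ring handle, 114x143x62 mm, behind the wheel; loose; origin at the centre of its underside
- oil_bottle: small brown glass bottle with black cap, 40 mm wide, 74 mm high, left of and behind the wheel; loose; origin at the centre of its underside
- paint_dish: small pale paint dish, 49 mm wide, 20 mm high, behind the wheel on the left; loose; origin at the centre of its underside
- red_pencil: red hexagonal pencil, 7 mm thick and about 115 mm long, lying left of the wheel; loose; origin at the centre of its underside
There are look-alikes about, which are no part of the job. Of the things that look like the painted_dish, the larger one is meant.

How it is judged (in metres and radians):
At the end, for the whole second after the job is handed in: The wheel rests at its fourth click clockwise from the start (2.094 rad, within 0.13 rad, a quarter of a click) and is still; the dish lies flat with its centre within 20 mm of the wheel's axis (value of joint wheel_turn between 1.964 and 2.224 rad and velocity of joint wheel_turn between -0.05 and 0.05 rad/s and horizontal distance between painted_dish and wheel_centre below 0.02 m and angle between painted_dish's own z axis and vertical below 0.1 rad); the robot touches nothing.
It fails at once if the wheel is turned past the fourth click (more than 4.6 clicks clockwise) (value of joint wheel_turn above 2.41 rad).
It fails at once if the wheel is turned a click the wrong way (more than 0.6 click anticlockwise) (value of joint wheel_turn below -0.32 rad).
It fails at once if the wet dish is touched by the robot (contact force between any of the fingers, the arm and painted_dish above 0.3 N).
It fails at once if the dish is lifted off the wheel by more than 8 mm (z of painted_dish in the frame of wheel_centre above 0.008 m).
It fails at once if something else on the bench is moved more than 20 mm or lifted (distance of any of bowl_a, bowl_b, teacup, oil_bottle, paint_dish, red_pencil from where it was at the start of the episode above 0.02 m).
It also fails if it takes over 48 s, if anything falls off the work surface, if the arm or the gripper's body presses on something with over 40 N, if the wrist force passes 120 N, or if a joint passes its speed limit or range.

### The arm

A 6-joint arm with a two-finger parallel gripper is mounted at the origin on a cart in front of the work surface, level with it; the furniture and walls round the work are solid. World frame = base frame: x ahead of the robot, y to its left, z up, the work surface at z = 0. Lengths are in m, angles in degrees, forces in N, time in s.
With the tool pointing down it reaches from about 0.4 to 0.825 m from the base axis. Payload 7 kg.
Tool frame: the origin (TCP) lies on the mounting face of the last link; the fingertips stand 178 mm ahead of it and the grasp point (between the pads) lies 159 mm ahead of it (ctrl.tip_extent is the distance from the TCP to the fingertips, in m); z points along the fingers, y is the direction in which the jaws open and shut (so a half turn about z gives the same grasp; the last joint's range is limited). The gripper opens to 88 mm and grips with 3 to 60 N. Pads are 19 mm wide; open, the fingers measure 130 mm over their backs; the gripper's body (78 mm by 193 mm) begins 47 mm behind the grasp point.
Start: joints at [91.221, 20.546, 0.682, 0, -70.136, -16.507], TCP at [0.178, 0.651, 0.405] pointing down, gripper open.
Joint ranges: [-176.03, 176.03], [-82.01, 121.73], [-58.28, 71.71], [-173.87, 95.51], [-174.79, -0.11], [-173.66, 173.66]. Speed limits (degrees/s): [136.94, 136.94, 172.46, 180, 180, 180].

### API

Orientations are given as [roll, pitch, yaw] about the fixed x, y, z axes, in that order (R = Rz(yaw) Ry(pitch) Rx(roll)).
In Python, from plant import ctrl gives the robot as it stands. The module is installed in compiled form; this text tells all that it offers.
- The arm moves only by the tool carry_out, never from a script. Its argument "moves" is text: rows parted by semicolons, each of 7 numbers parted by spaces: the finger opening in m, from 0 to 0.0876, then the shift along the tool's x, y, z in m, then the turn, a rotation vector about the tool's x, y, z in rad. A call has 1 to 20 rows; each row is the pose to reach, as a shift and turn from the pose commanded when the call began, along the tool's axes at that moment; what a row does not reach only later rows make up. A row lasts 1/10 s, in which the tool goes at most 50 mm and 8.59 degrees, less where a joint would pass 70% of its speed; a pose out of reach is approached as far as the arm can. A call with a gripper value outside its range is refused whole. The fingers move at their own pace and stop on an object; the grip force is fixed at half the most. Time passes only in rows, so rows that repeat a pose let the fingers close. It gives the time, the measured TCP pose, the force and the opening at its end, in the units of the state.
- ctrl.get_obs(): the state, without advancing time (a new reading comes with each control period).
- ctrl.snapshot(name): name is "scene" or "side" or "wrist"; returns a dict with "image" (480x640x3 uint8, red, green, blue), "K" (3x3 intrinsics, pixels), "R" (3x3) and "t" (3): a world point X has camera coordinates R X + t. Camera axes: x right, y down, z forward; pixel columns grow to the right and rows downward; lengths in m; the calibration is good to about 2 mm. A picture is of the moment at which its call begins. There is no depth.
- ctrl.close_job(): hands the job in, once; it reports no verdict.
Trained networks look in a picture, given as the dict that the camera call returned (one of the last four; its "shot" number tells which), for a name from the list of things; names that differ only in an ending like _2 or _b are one class to them, and where a whole thing is asked for, a point or a joint stands for the part that bears it (a point fixed in the world has none). Each returns a list of dicts, best first, with "confidence" (0 to 1); they miss things now and then, are a little off and sometimes report something else, mostly with a low value. They report only what shows in the picture. A call takes as long as a camera call. They do not tell look-alikes from the thing itself.
- ctrl.recognise(picture, label): "extent" ([left, top, right, bottom] in pixels, round what is visible of it).
- ctrl.trace(picture, label): "region" (480x640 bool, what is visible of it) and "extent" ([left, top, right, bottom] in pixels, round what is visible of it).
- ctrl.mark_of(picture, label): "at" ([row, column] in pixels: a listed point, or the origin of a listed thing).
The state is a dict: "clock": time; "joint_pos": joint angles; "qvel": joint speeds; "tau": joint torques, N m; "tool_pos": TCP position; "orientation": TCP orientation; "force": force on the tool from outside, world axes, zero at the start; "moment": the same for the moment, N m; "opening": finger opening in m.
Only numpy, scipy, OpenCV 4.12 (cv2) and the standard library are available. Lean on these libraries where they do the work, as an engineer would, in place of code of your own. Each camera call takes 0.05 s, during which the arm holds its last target.

## Working session

There is one attempt and no reset: what is moved stays moved. The work goes in short steps, Python scripts to look and compute and a tool call to move; the robot and the scene stay as the last step left them, time stands still between calls to the robot, and variables do not carry over. Pictures are saved under pics/ and viewed, and the job is handed in when it is done.

Besides the shell and the picture viewer there is one more tool, called after "Request:" by a JSON object that holds its "api" and its "payload", one argument or row to a line. carry_out: Moves the arm, as the interface text tells. Its arguments: {"type":"object","properties":{"moves":{"type":"string"}},"required":["moves"]}

```bash
mkdir -p pics
cat > h.py <<'E'
import numpy as np,cv2
from plant import ctrl
def save(p,n,crop=None,s=1):
    im=p["image"][:,:,::-1].copy()
    if crop: l,t,r,b=crop; im=im[t:b,l:r]
    im=cv2.resize(im,None,fx=s,fy=s,interpolation=cv2.INTER_CUBIC); cv2.imwrite("pics/"+n,im)
def ray(p,at,z):
    r,c=at; d=p["R"].T@np.linalg.inv(p["K"])@np.array([c,r,1]); o=-p["R"].T@p["t"]
    return o+d*(z-o[2])/d[2]
E
python3 - <<'E'
from h import *
o=ctrl.get_obs();print(o)
for n in["scene","side"]:
    p=ctrl.snapshot(n);save(p,n+"0.png")
    print(n,-p["R"].T@p["t"])
    for l,z in[("wheel_centre",.056),("peg1",.088),("peg2",.088),("peg3",.088),("peg4",.088),("painted_dish",.056),("index_wheel",0),("teacup",0),("bowl_a",0),("oil_bottle",0),("paint_dish",0),("red_pencil",0)]:
        for d in ctrl.mark_of(p,l)[:4]: print(l,np.round(d["at"],1),round(d["confidence"],2),np.round(ray(p,d["at"],z),3))
p=ctrl.snapshot("wrist");save(p,"wrist0.png")
E
```

```text
{'clock': 0.0, 'joint_pos': array([ 9.12199614e+01,  2.05916677e+01,  6.32601765e-01, -1.84009012e-02,
       -7.01362104e+01, -1.65074474e+01]), 'qvel': array([ 0.05480115,  0.1297369 ,  0.06798774, -0.07256899,  0.07823713,
       -0.14720395]), 'tau': array([ 1.02587685e-03, -5.82712555e+01,  2.93052328e+01,  6.99737236e+00,
        6.85914667e-03, -1.48736490e-04]), 'tool_pos': array([0.1779213 , 0.65092283, 0.40371632]), 'orientation': array([ 1.79903735e+02, -1.04892793e-02, -1.52937440e+01]), 'force': array([-0.31477322,  0.16105404, -0.11281242]), 'moment': array([ 0.00929179, -0.00132745, -0.01573658]), 'opening': 0.08727599477137965}
scene [-0.37611782 -0.81405907  0.80810336]
wheel_centre [252.2 309.7] 0.72 [ 0.541 -0.002  0.056]
peg1 [221.3 319.2] 0.86 [0.641 0.05  0.088]
peg1 [240.6 279. ] 0.8 [0.494 0.062 0.088]
peg1 [242.1 348.3] 0.7 [ 0.603 -0.081  0.088]
peg1 [257.8 304.4] 0.68 [ 0.473 -0.044  0.088]
peg2 [221.3 319.2] 0.86 [0.641 0.05  0.088]
peg2 [240.6 279. ] 0.8 [0.494 0.062 0.088]
peg2 [242.1 348.3] 0.7 [ 0.603 -0.081  0.088]
peg2 [257.8 304.4] 0.68 [ 0.473 -0.0
[... 1567 characters left out ...]
4 [232.6 334. ] 0.89 [0.629 0.028 0.088]
peg4 [246.8 264. ] 0.85 [ 0.462 -0.048  0.088]
peg4 [224.5 278. ] 0.56 [0.504 0.1   0.088]
painted_dish [291.4 218.6] 0.91 [ 0.367 -0.193  0.056]
painted_dish [252.4 302.7] 0.85 [ 0.551 -0.009  0.056]
index_wheel [274.7 295.8] 0.94 [ 0.536 -0.006  0.   ]
index_wheel [346.9 340.7] 0.36 [ 0.579 -0.327  0.   ]
teacup [301.7 422.8] 0.64 [ 0.784 -0.173  0.   ]
bowl_a [337.3 422.2] 0.82 [ 0.735 -0.313  0.   ]
oil_bottle [239.9 371. ] 0.55 [0.767 0.206 0.   ]
paint_dish [303.7 423.3] 0.47 [ 0.782 -0.182  0.   ]
paint_dish [225.1 279.4] 0.38 [0.529 0.356 0.   ]
red_pencil [238.9 330.6] 0.58 [0.658 0.224 0.   ]
red_pencil [234.8 335.8] 0.38 [0.678 0.256 0.   ]
```

View pics/scene0.png

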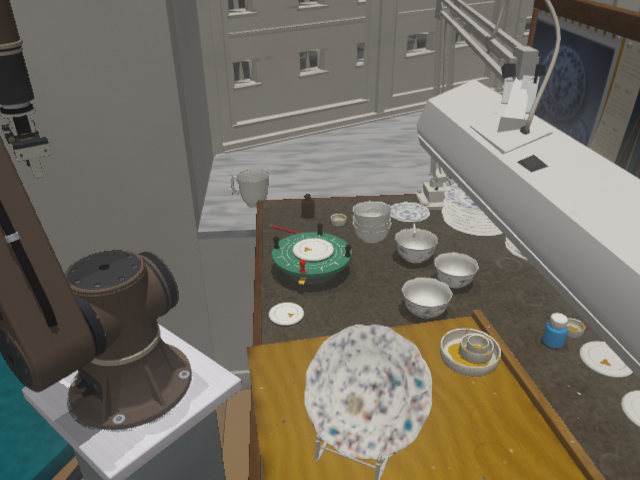

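View pics/side0.png

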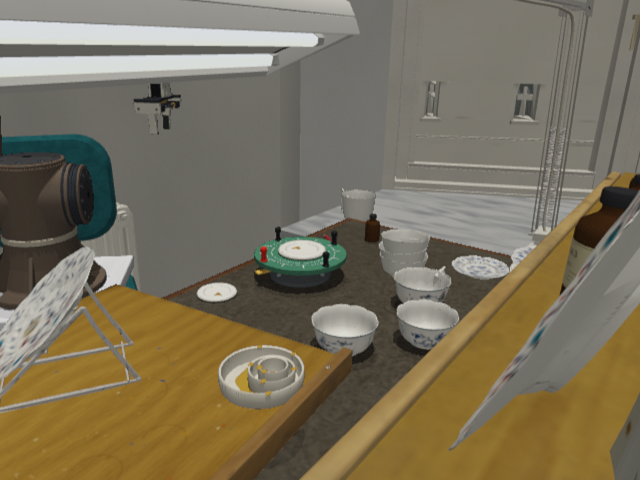

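View pics/wrist0.png

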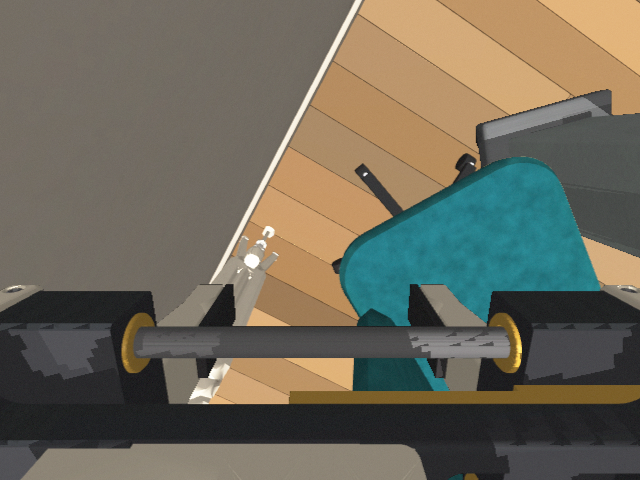

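Both pictures show the wheel at about scene (312,252) and side (300,255). The red peg is at scene (302,267) and side (263,255). There are two dish look-alikes: the one on the wheel at scene (313,250), and a smaller one on the bench at scene (286,313). The one on the wheel is the one meant. It lies centred on the wheel head, and I'll confirm that in a crop. Next I fit the wheel geometry and locate the lamp.

```bash
cat >> h.py <<'E'
from scipy.optimize import least_squares
def tri(obs):
    A=[];b=[]
    for p,(r,c) in obs:
        d=p["R"].T@np.linalg.inv(p["K"])@np.array([c,r,1]);d/=np.linalg.norm(d);o=-p["R"].T@p["t"]
        M=np.eye(3)-np.outer(d,d);A.append(M);b.append(M@o)
    A=np.vstack(A);b=np.hstack(b);x=np.linalg.lstsq(A,b,rcond=None)[0];return x,np.linalg.norm(A@x-b)
def proj(p,X):
    c=p["K"]@(p["R"]@np.asarray(X)+p["t"]);return c[:2]/c[2]
def fitwheel(pics,x0=(0.541,-0.01,np.radians(207))):
    # peg tops: each detection matched to the nearest predicted peg
    dets=[(p,np.array(d["at"][::-1])) for p in pics for d in ctrl.mark_of(p,"peg1")[:4] if d["confidence"]>.4]
    def f(v):
        r=[]
        for p,uv in dets:
            e=[proj(p,[v[0]+.096*np.cos(v[2]+k*np.pi/2),v[1]+.096*np.sin(v[2]+k*np.pi/2),.088])-uv for k in range(4)]
            r+=list(min(e,key=np.linalg.norm))
        return r
    s=least_squares(f,x0,loss="soft_l1");return s.x,np.round(s.fun,1)
E
python3 - <<'E'
from h import *
a=ctrl.snapshot("scene");b=ctrl.snapshot("side")
v,r=fitwheel([a,b]);print(v[:2],np.degrees(v[2]),r)
print("lamp end",tri([(a,(130,420)),(b,(18,357))]))
print("stack top",tri([(a,(208,372)),(b,(235,405))]))
for p,n in((a,"a"),(b,"b")):
  for k in range(4):
    print(n,k,proj(p,[v[0]+.096*np.cos(v[2]+k*np.pi/2),v[1]+.096*np.sin(v[2]+k*np.pi/2),.088]).round(1))
  print("centre",proj(p,[v[0],v[1],.056]).round(1))
save(a,"s1.png",(250,180,410,330),4);save(b,"s2.png",(180,200,380,320),4)
E
```

```text
[ 0.54437024 -0.00525282] 207.53568063820455 [ 0.7 -0.7 -0.1  0.6  0.3 -0.5  4.1 -0.6 -3.6 -1.2 -0.5  4.1 -0.1 -7.4
  0.  -1.2]
lamp end (array([ 0.56828929, -0.29885498,  0.49370066]), np.float64(0.06968124958560078))
stack top (array([ 0.78426385, -0.02644511,  0.0969974 ]), np.float64(0.0012769428001608081))
a 0 [302.3 260.9]
a 1 [347.8 245.4]
a 2 [319.4 224.1]
a 3 [275.7 237.6]
centre [311.5 252. ]
b 0 [262.8 247.1]
b 1 [325.2 251.7]
b 2 [333.3 231.1]
b 3 [276.9 227.2]
centre [299.5 251.9]
```

View pics/s1.png

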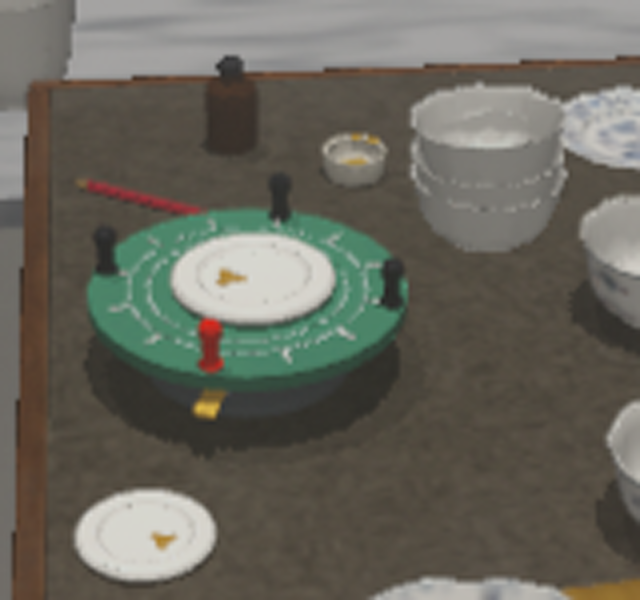

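View pics/s2.png

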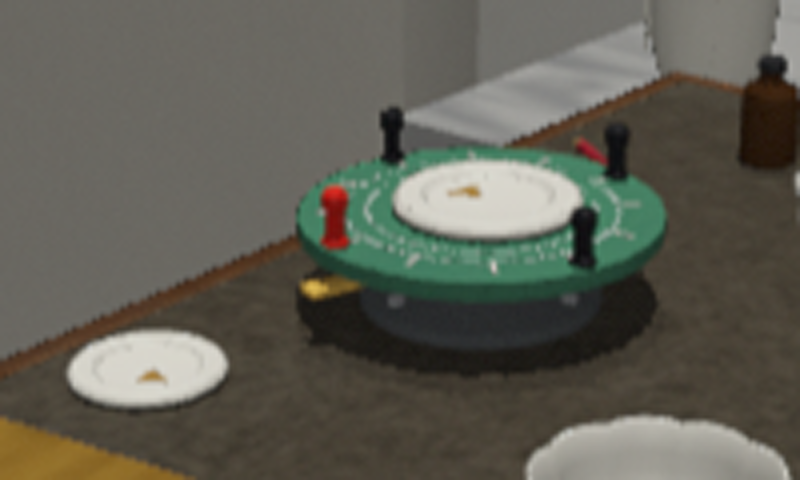

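The fit agrees with the crops: red peg at scene (302,261), wheel centre at (0.544,-0.005), red peg angle 207.5°. The dish on the wheel at scene (313,250) looks larger than the bench one at (286,313) and is the one meant. Now I plan the approach.

```bash
cat > plan.py <<'E'
import numpy as np
from scipy.spatial.transform import Rotation as Ro
def Rt(yaw): return Ro.from_euler('z',yaw,degrees=True)*Ro.from_euler('x',180,degrees=True)
def row(cmd,tgt,op=0.0):
    # cmd,tgt = (x,y,z,yaw) , tool down
    d=Rt(cmd[3]).inv().apply(np.array(tgt[:3])-cmd[:3])
    return [op,*np.round(d,4),0,0,round(-np.radians(tgt[3]-cmd[3]),4)]
def pol(c,r,phi): return c[0]+r*np.cos(np.radians(phi)),c[1]+r*np.sin(np.radians(phi))
def fmt(rows): return "; ".join(" ".join(f"{v:g}" for v in r) for r in rows)
E
python3 - <<'E'
from plan import *
c0=np.array([.178,.651,.405,-15.286])
t1=[.45,.30,.40,-28]; t2=[.48,-.082,.38,-40]
print(fmt([row(c0,t1),row(c0,t2)]))
E
```

```text
0 0.3549 0.2669 0.005 0 0 0.2219; 0 0.4846 0.6274 0.025 0 0 0.4313
```

Request:
{"api": "carry_out", "payload": {
  "moves": "0 0.355 0.267 0.005 0 0 0.222; 0 0.355 0.267 0.005 0 0 0.222; 0 0.355 0.267 0.005 0 0 0.222; 0 0.355 0.267 0.005 0 0 0.222; 0 0.355 0.267 0.005 0 0 0.222; 0 0.355 0.267 0.005 0 0 0.222; 0 0.355 0.267 0.005 0 0 0.222; 0 0.355 0.267 0.005 0 0 0.222; 0 0.355 0.267 0.005 0 0 0.222; 0 0.485 0.627 0.025 0 0 0.431; 0 0.485 0.627 0.025 0 0 0.431; 0 0.485 0.627 0.025 0 0 0.431; 0 0.485 0.627 0.025 0 0 0.431; 0 0.485 0.627 0.025 0 0 0.431; 0 0.485 0.627 0.025 0 0 0.431; 0 0.485 0.627 0.025 0 0 0.431; 0 0.485 0.627 0.025 0 0 0.431; 0 0.485 0.627 0.025 0 0 0.431; 0 0.485 0.627 0.025 0 0 0.431"
}}

```text
clock: 3.45
tool_pos: [0.4804, -0.0824, 0.3797]
orientation: [-180.0, 0.0, -40.1]
force: [-0.8, 0.1, 0.0]
opening: 0.0005
```

Run:
```python
from h import *
o=ctrl.get_obs();print(o["clock"],o["tool_pos"],o["orientation"],o["opening"],o["joint_pos"])
w=ctrl.snapshot("wrist");save(w,"w1.png");print(-w["R"].T@w["t"],w["R"].round(2))
a=ctrl.snapshot("scene");b=ctrl.snapshot("side")
save(a,"s3.png");save(b,"s4.png")
for d in ctrl.mark_of(w,"peg1")[:5]: print(d["at"],d["confidence"],ray(w,d["at"],.088).round(4))
for d in ctrl.mark_of(w,"wheel_centre")[:5]: print(d["at"],d["confidence"],ray(w,d["at"],.056).round(4))
for d in ctrl.mark_of(w,"painted_dish")[:5]: print(d["at"],d["confidence"],ray(w,d["at"],.056).round(4))
for q in([w],[w,a,b]):
  v,r=fitwheel(q);print(v[:2],np.degrees(v[2]),r)
```

```text
3.45 [ 0.48040383 -0.08235075  0.3796626 ] [-1.79997364e+02  6.05050980e-04 -4.01154654e+01] 0.0005430973406029651 [ 1.34449297e+01  3.78671908e+00 -2.44696112e+01 -2.32998784e-03
 -6.17419087e+01  3.64407080e+01]
[ 0.54116474 -0.13377474  0.36023555] [[-0.64 -0.77 -0.  ]
 [-0.73  0.62  0.29]
 [-0.22  0.19 -0.96]]
[195.5, 88.0] 0.93 [0.6266 0.0359 0.088 ]
[120.9, 235.5] 0.79 [ 0.5914 -0.0924  0.088 ]
[275.3, 308.3] 0.58 [ 0.4628 -0.0532  0.088 ]
[331.5, 170.5] 0.55 [0.5011 0.0764 0.088 ]
[222.0, 209.7] 0.68 [ 0.5503 -0.0093  0.056 ]
[294.5, 393.4] 0.66 [ 0.3856 -0.0936  0.056 ]
[ 0.54586417 -0.00786532] 208.4245434090856 [-5.3 -2.  -0.3 -0.   1.4  0.9  0.7  0.8]
[ 0.54598244 -0.00770359] 208.38030354688004 [-5.5 -2.1 -0.4  0.   1.1  1.   0.4  0.8  3.8 -1.3  0.9  1.9 -0.1  1.5
 -0.1 -2.9 -0.9 -3.   0.2  3.1 -0.9  3.6]
```

View pics/w1.png

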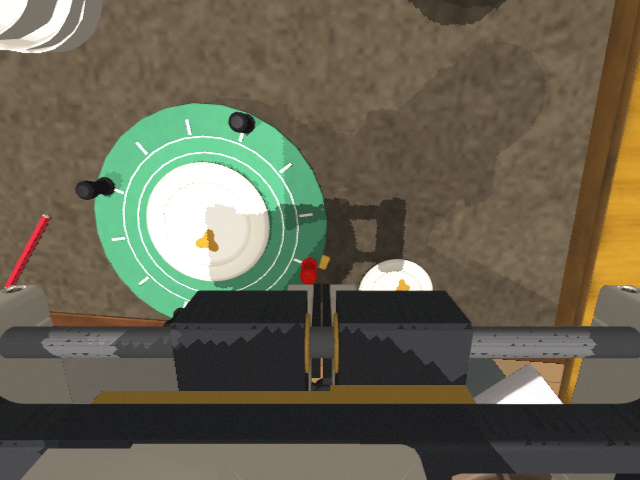

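View pics/s4.png

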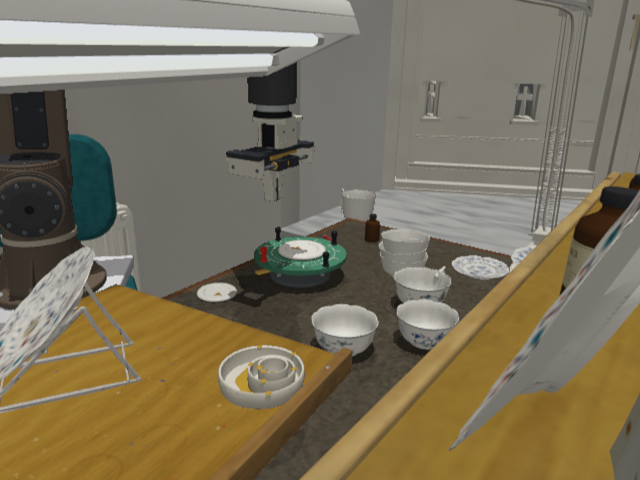

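The wrist view shows the wheel centre near (211,213), the red peg at (309,270) right beside the closed fingers and peg 4 at (240,122). The descent spot, about 20° behind the red peg, is clear. I descend there with the tips at z = 0.072, above the top of the dish.

Run:
```python
from plan import *
c0=np.array([.178,.651,.405,-15.286])
# command now
d=Rt(c0[3]).apply([.485,.627,.025]); cmd=np.array([*(c0[:3]+d),c0[3]-np.degrees(.431)]);print(cmd)
c=(.545,-.0075)
t=[*pol(c,.102,230),.25,-40]
print(fmt([row(cmd,t)]))
```

```text
[  0.48054098  -0.08168203   0.38       -39.98048097]
0 0.0017 0.0037 0.13 0 0 0.0003
```

Request:
{"api": "carry_out", "payload": {
  "moves": "0 0.0015 0.0035 0.04 0 0 0; 0 0.0015 0.0035 0.08 0 0 0; 0 0.0015 0.0035 0.11 0 0 0; 0 0.0015 0.0035 0.13 0 0 0; 0 0.0015 0.0035 0.13 0 0 0; 0 0.0015 0.0035 0.13 0 0 0"
}}

```text
clock: 4.55
tool_pos: [0.4798, -0.0851, 0.25]
orientation: [180.0, 0.0, -39.9]
force: [0.9, -0.2, 0.0]
opening: 0.0
```

Run:
```python
from h import *
from plan import *
o=ctrl.get_obs();print(o["tool_pos"],o["orientation"],o["force"])
a=ctrl.snapshot("scene");b=ctrl.snapshot("side")
save(a,"s5.png",(250,180,410,300),4);save(b,"s6.png",(180,180,380,320),4)
cmd=np.array([.4805,-.0817,.38,-39.98]);cmd[:3]+=Rt(cmd[3]).apply([.0015,.0035,.13]);print(cmd)
c=(.545,-.0075)
print(fmt([row(cmd,[*pol(c,.102,f),.25,f-270]) for f in np.arange(228,200.9,-3)]))
```

```text
[ 0.47978407 -0.08511375  0.25002921] [ 1.79965309e+02  5.88463965e-04 -3.99471675e+01] [ 0.86792893 -0.17519651  0.0042812 ]
[  0.47940058  -0.08534572   0.25       -39.98      ]
0 -0.0033 0.0001 0 0 0 0.0353; 0 -0.0087 -0.0002 -0 0 0 0.0876; 0 -0.014 -0.0008 -0 0 0 0.14; 0 -0.0192 -0.0017 -0 0 0 0.1923; 0 -0.0245 -0.0028 -0 0 0 0.2447; 0 -0.0296 -0.0043 -0 0 0 0.2971; 0 -0.0347 -0.006 -0 0 0 0.3494; 0 -0.0396 -0.0079 -0 0 0 0.4018; 0 -0.0445 -0.0101 -0 0 0 0.4541; 0 -0.0492 -0.0126 -0 0 0 0.5065
```

View pics/s5.png

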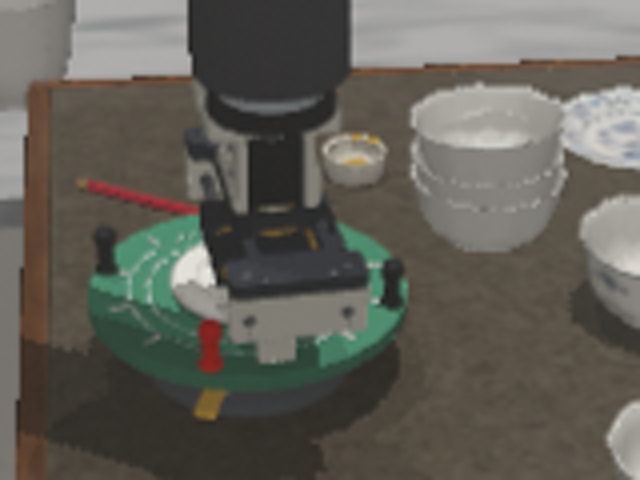

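View pics/s6.png

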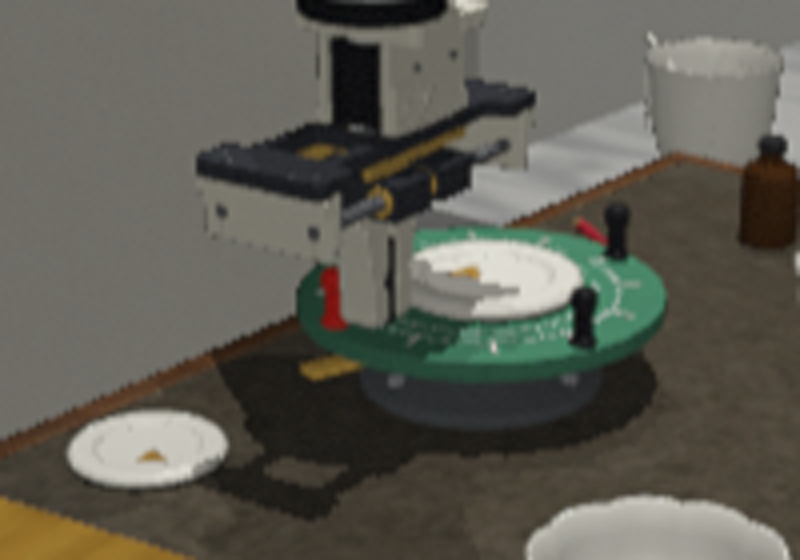

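The scene and side crops show the fingertip behind the red peg (right of it in both views), clear of the dish, with the wheel unmoved. Now the first push.

Request:
{"api": "carry_out", "payload": {
  "moves": "0 -0.0033 0 0 0 0 0.035; 0 -0.0087 0 0 0 0 0.087; 0 -0.014 -0.0008 0 0 0 0.14; 0 -0.0192 -0.0017 0 0 0 0.192; 0 -0.0245 -0.0028 0 0 0 0.245; 0 -0.0296 -0.0043 0 0 0 0.297; 0 -0.0347 -0.006 0 0 0 0.349; 0 -0.0396 -0.0079 0 0 0 0.402; 0 -0.0445 -0.0101 0 0 0 0.454; 0 -0.0445 -0.0101 0 0 0 0.454; 0 -0.0445 -0.0101 0 0 0 0.454"
}}

```text
clock: 5.75
tool_pos: [0.4521, -0.0488, 0.2507]
orientation: [-179.9, -0.0, -65.9]
force: [-0.9, -0.7, 0.2]
opening: 0.0005
```

```bash
cat > look.py <<'E'
import sys
from h import *
tag=sys.argv[1];ang=float(sys.argv[2])
o=ctrl.get_obs();print(o["clock"],o["tool_pos"],o["orientation"],o["force"])
a=ctrl.snapshot("scene");b=ctrl.snapshot("side");w=ctrl.snapshot("wrist")
c=(.545,-.0075)
for p,n in((a,"scene"),(b,"side"),(w,"wrist")):
    for d in ctrl.mark_of(p,"peg1")[:4]:
        X=ray(p,d["at"],.088);print(n,np.round(d["at"]),round(d["confidence"],2),"r",round(np.hypot(X[0]-c[0],X[1]-c[1]),3),"ang",round(np.degrees(np.arctan2(X[1]-c[1],X[0]-c[0]))%360,1))
v,r=fitwheel([a,b,w],(.545,-.0075,np.radians(ang)));print(v[:2],np.degrees(v[2]))
ia=cv2.resize(a["image"][180:300,250:410],None,fx=2.5,fy=2.5);ib=cv2.resize(b["image"][200:320,220:380],None,fx=2.5,fy=2.5);iw=cv2.resize(w["image"],(400,300))
im=np.vstack([np.hstack([ia,ib]),np.hstack([iw,iw*0])]);cv2.imwrite(f"pics/{tag}.png",im[:,:,::-1])
E
python3 look.py k1 178
```

```text
5.75 [ 0.45214365 -0.04878798  0.2506519 ] [-1.7987900e+02 -1.3211679e-02 -6.5882350e+01] [-0.93586707 -0.66852751  0.21013375]
scene [236. 280.] 0.91 r 0.09 ang 109.5
scene [250. 345.] 0.79 r 0.092 ang 284.5
scene [225. 329.] 0.64 r 0.101 ang 13.4
scene [258. 293.] 0.58 r 0.09 ang 189.7
side [255. 312.] 0.9 r 0.101 ang 278.0
side [242. 260.] 0.78 r 0.091 ang 186.3
side [224. 289.] 0.73 r 0.11 ang 97.2
side [238. 339.] 0.57 r 0.09 ang 0.5
wrist [113. 151.] 0.59 r 0.095 ang 272.5
[ 0.53959817 -0.00719639] 185.83344389861747
```

View pics/k1.png

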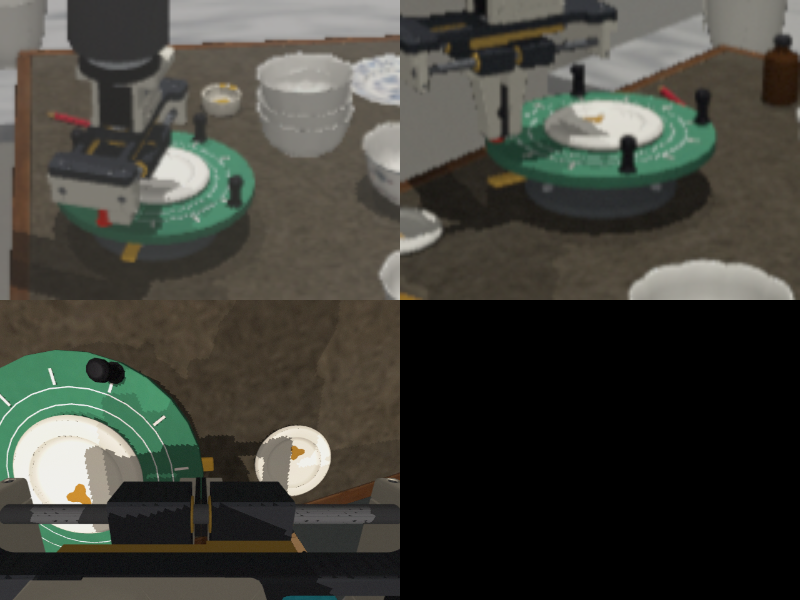

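The peg has moved about 18°, and the side crop shows the red peg still against the finger at (500,120), so it is not over the hump yet. I push a few degrees more.

Run:
```python
from plan import *
cmd=np.array([.4794,-.08535,.25,-39.98]);cmd[:3]+=Rt(cmd[3]).apply([-.0445,-.0101,0]);cmd[3]-=np.degrees(.454);print(cmd)
c=(.545,-.0075)
print(fmt([row(cmd,[*pol(c,.102,f),.25,f-270]) for f in np.arange(203,197.9,-1)]))
```

```text
[ 4.51790493e-01 -4.90185378e-02  2.50000000e-01 -6.59922839e+01]
0 -0.0018 -0.0001 -0 0 0 0.0176; 0 -0.0036 -0.0001 -0 0 0 0.035; 0 -0.0054 -0.0002 -0 0 0 0.0525; 0 -0.0071 -0.0003 -0 0 0 0.0699; 0 -0.0089 -0.0004 -0 0 0 0.0874; 0 -0.0107 -0.0006 -0 0 0 0.1049
```

Request:
{"api": "carry_out", "payload": {
  "moves": "0 -0.0018 0 0 0 0 0.018; 0 -0.0036 0 0 0 0 0.035; 0 -0.0054 -0.0002 0 0 0 0.053; 0 -0.0071 -0.0003 0 0 0 0.07; 0 -0.0071 -0.0003 0 0 0 0.07; 0 -0.0071 -0.0003 0 0 0 0.07; 0 -0.0071 -0.0003 0 0 0 0.07"
}}

```text
clock: 6.9
tool_pos: [0.4492, -0.0423, 0.2497]
orientation: [-180.0, -0.0, -70.0]
force: [0.2, 0.1, -0.0]
opening: 0.0005
```

```bash
python3 look.py k2 178
```

```text
6.9 [ 0.44921317 -0.04227563  0.2496935 ] [-1.79994011e+02 -9.46008532e-04 -6.99887461e+01] [ 0.18102597  0.14049942 -0.0327678 ]
scene [254. 288.] 0.89 r 0.087 ang 175.8
scene [251. 339.] 0.82 r 0.082 ang 276.2
scene [231. 336.] 0.63 r 0.086 ang 352.1
side [243. 343.] 0.94 r 0.098 ang 340.0
side [256. 301.] 0.92 r 0.103 ang 264.7
side [239. 258.] 0.9 r 0.095 ang 174.9
wrist [109. 151.] 0.66 r 0.097 ang 268.2
[ 0.54661966 -0.00830932] 177.17020531880638
```

View pics/k2.png

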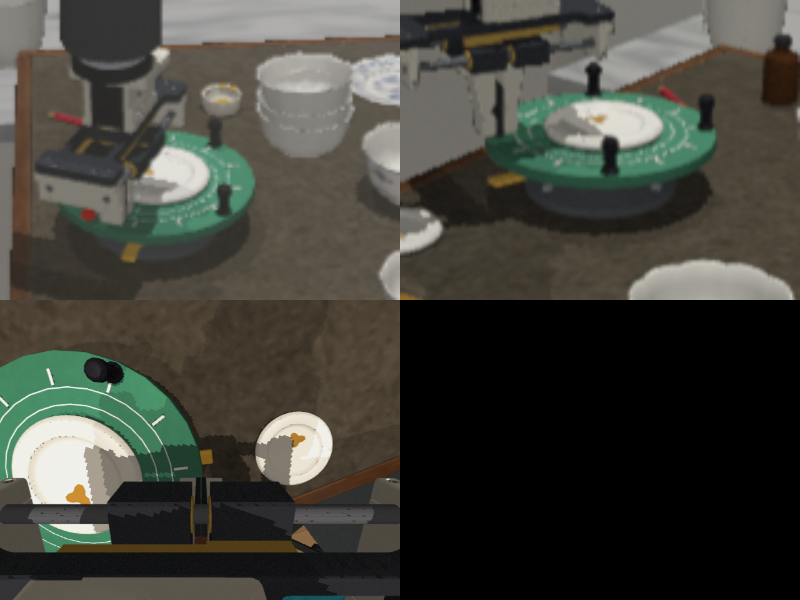

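The scene crop shows the red peg at (88,214), the fit gives it at 177°, and the measured force is about 0. It snapped one click. The hump lies between finger angles 204° and 200°, so for the second click I take the finger to 169.5°.

Run:
```python
from plan import *
cmd=np.array([.45179,-.04902,.25,-65.992]);cmd[:3]+=Rt(cmd[3]).apply([-.0071,-.0003,0]);cmd[3]-=np.degrees(.07);print(cmd)
c=(.545,-.0075)
print(fmt([row(cmd,[*pol(c,.102,f),.25,f-270]) for f in list(np.arange(197,175,-3))+[174,172,170.5,169.5]]))
```

```text
[ 4.49175311e-01 -4.24121713e-02  2.50000000e-01 -7.00027046e+01]
0 -0.0054 -0.0001 -0 0 0 0.0523; 0 -0.0107 -0.0005 -0 0 0 0.1047; 0 -0.016 -0.0012 -0 0 0 0.157; 0 -0.0212 -0.0022 -0 0 0 0.2094; 0 -0.0264 -0.0035 -0 0 0 0.2618; 0 -0.0316 -0.005 -0 0 0 0.3141; 0 -0.0366 -0.0068 -0 0 0 0.3665; 0 -0.0415 -0.0088 -0 0 0 0.4188; 0 -0.0447 -0.0103 -0 0 0 0.4537; 0 -0.0479 -0.0119 -0 0 0 0.4886; 0 -0.0503 -0.0132 -0 0 0 0.5148; 0 -0.0518 -0.0141 -0 0 0 0.5323
```

Request:
{"api": "carry_out", "payload": {
  "moves": "0 -0.0054 -0.0001 0 0 0 0.052; 0 -0.0107 -0.0005 0 0 0 0.105; 0 -0.016 -0.0012 0 0 0 0.157; 0 -0.0212 -0.0022 0 0 0 0.209; 0 -0.0264 -0.0035 0 0 0 0.262; 0 -0.0316 -0.005 0 0 0 0.314; 0 -0.0366 -0.0068 0 0 0 0.367; 0 -0.0415 -0.0088 0 0 0 0.419; 0 -0.0447 -0.0103 0 0 0 0.454; 0 -0.0479 -0.0119 0 0 0 0.489; 0 -0.0503 -0.0132 0 0 0 0.515; 0 -0.0518 -0.0141 0 0 0 0.532; 0 -0.0518 -0.0141 0 0 0 0.532; 0 -0.0518 -0.0141 0 0 0 0.532; 0 -0.0518 -0.0141 0 0 0 0.532"
}}

```text
clock: 8.85
tool_pos: [0.4447, 0.0111, 0.2497]
orientation: [180.0, -0.0, -100.5]
force: [0.4, -0.4, 0.5]
opening: 0.0008
```

```bash
python3 look.py k3 148
```

```text
8.85 [0.44469467 0.01109881 0.24966816] [ 1.79998485e+02 -1.02824508e-03 -1.00468063e+02] [ 0.43990323 -0.37490922  0.49665794]
scene [258. 322.] 0.9 r 0.082 ang 237.2
scene [227. 300.] 0.79 r 0.087 ang 63.3
scene [247. 275.] 0.75 r 0.098 ang 145.3
scene [237. 347.] 0.63 r 0.095 ang 325.6
side [226. 317.] 0.86 r 0.101 ang 59.4
side [233. 263.] 0.74 r 0.095 ang 147.4
side [256. 276.] 0.74 r 0.114 ang 237.7
side [247. 341.] 0.64 r 0.101 ang 325.7
wrist [109. 149.] 0.87 r 0.096 ang 238.2
[ 0.54490333 -0.00792983] 148.07243834757233
```

View pics/k3.png

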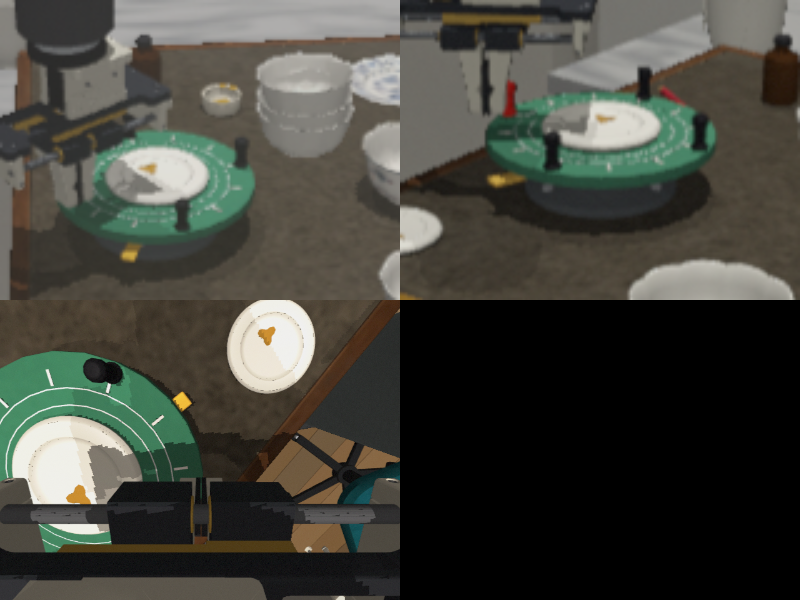

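The second click is in. The fit gives the red peg at 148.1°, and the side crop shows it at (510,97), ahead of the finger with a gap. The dish is still centred. For the third click I take the finger from 169.5° to 139.5°. That is the same arc 30° on, so the rows in tool axes are the same.

Run:
```python
from plan import *
cmd=np.array([.449175,-.042412,.25,-70.003]);cmd[:3]+=Rt(cmd[3]).apply([-.0518,-.0141,0]);cmd[3]-=np.degrees(.532);print(cmd)
c=(.545,-.0078)
print(fmt([row(cmd,[*pol(c,.102,f),.25,f-270]) for f in list(np.arange(166.5,146,-3))+[144,142,140.5,139.5]]))
```

```text
[ 4.44710824e-01  1.10867956e-02  2.50000000e-01 -1.00484355e+02]
0 -0.005 -0.0002 -0 0 0 0.0526; 0 -0.0104 -0.0006 -0 0 0 0.105; 0 -0.0157 -0.0013 -0 0 0 0.1574; 0 -0.0209 -0.0023 -0 0 0 0.2097; 0 -0.0261 -0.0035 -0 0 0 0.2621; 0 -0.0312 -0.0051 -0 0 0 0.3144; 0 -0.0363 -0.0068 -0 0 0 0.3668; 0 -0.0436 -0.01 -0 0 0 0.4453; 0 -0.0468 -0.0116 -0 0 0 0.4802; 0 -0.0492 -0.0129 -0 0 0 0.5064; 0 -0.0507 -0.0137 -0 0 0 0.5239
```

Request:
{"api": "carry_out", "payload": {
  "moves": "0 -0.005 -0.0002 0 0 0 0.053; 0 -0.0104 -0.0006 0 0 0 0.105; 0 -0.0157 -0.0013 0 0 0 0.157; 0 -0.0209 -0.0023 0 0 0 0.21; 0 -0.0261 -0.0035 0 0 0 0.262; 0 -0.0312 -0.0051 0 0 0 0.314; 0 -0.0363 -0.0068 0 0 0 0.367; 0 -0.0400 -0.0084 0 0 0 0.406; 0 -0.0436 -0.01 0 0 0 0.445; 0 -0.0468 -0.0116 0 0 0 0.48; 0 -0.0492 -0.0129 0 0 0 0.506; 0 -0.0507 -0.0137 0 0 0 0.524; 0 -0.0507 -0.0137 0 0 0 0.524; 0 -0.0507 -0.0137 0 0 0 0.524; 0 -0.0507 -0.0137 0 0 0 0.524"
}}

```text
clock: 10.8
tool_pos: [0.4673, 0.0585, 0.2497]
orientation: [180.0, 0.0, -130.5]
force: [0.7, 0.0, 0.3]
opening: 0.0004
```

```bash
python3 look.py k4 118
python3 - <<'E'
from plan import *
cmd=np.array([.444711,.011087,.25,-100.484]);cmd[:3]+=Rt(cmd[3]).apply([-.0507,-.0137,0]);cmd[3]-=np.degrees(.524);print(cmd)
c=(.545,-.0078)
print(fmt([row(cmd,[*pol(c,.102,f),.25,f-270]) for f in list(np.arange(136.5,116,-3))+[114,112.5,111.5,110.5,109.5]]))
E
```

```text
10.8 [0.4673412  0.05848079 0.24967506] [ 1.79999283e+02  1.31774765e-03 -1.30488345e+02] [0.74000394 0.0416518  0.28784238]
scene [247. 349.] 0.9 r 0.098 ang 294.0
scene [226. 320.] 0.76 r 0.086 ang 26.2
scene [236. 278.] 0.71 r 0.094 ang 112.5
scene [260. 301.] 0.61 r 0.09 ang 203.4
side [228. 276.] 0.93 r 0.093 ang 121.6
side [251. 324.] 0.87 r 0.088 ang 299.1
side [252. 263.] 0.77 r 0.112 ang 218.4
side [229. 336.] 0.61 r 0.113 ang 32.9
wrist [112. 150.] 0.74 r 0.095 ang 207.8
[ 0.54578987 -0.00800983] 117.29630726285616
[ 4.67407709e-01  5.84477371e-02  2.50000000e-01 -1.30506988e+02]
0 -0.0054 -0.0002 -0 0 0 0.0522; 0 -0.0107 -0.0006 -0 0 0 0.1046; 0 -0.016 -0.0013 -0 0 0 0.157; 0 -0.0212 -0.0023 -0 0 0 0.2093; 0 -0.0264 -0.0035 -0 0 0 0.2617; 0 -0.0315 -0.005 -0 0 0 0.314; 0 -0.0366 -0.0068 -0 0 0 0.3664; 0 -0.0439 -0.01 -0 0 0 0.4449; 0 -0.0463 -0.0111 -0 0 0 0.4711; 0 -0.0479 -0.012 -0 0 0 0.4886; 0 -0.0495 -0.0128 -0 0 0 0.506; 0 -0.051 -0.0137 -0 0 0 0.5235
```

View pics/k4.png

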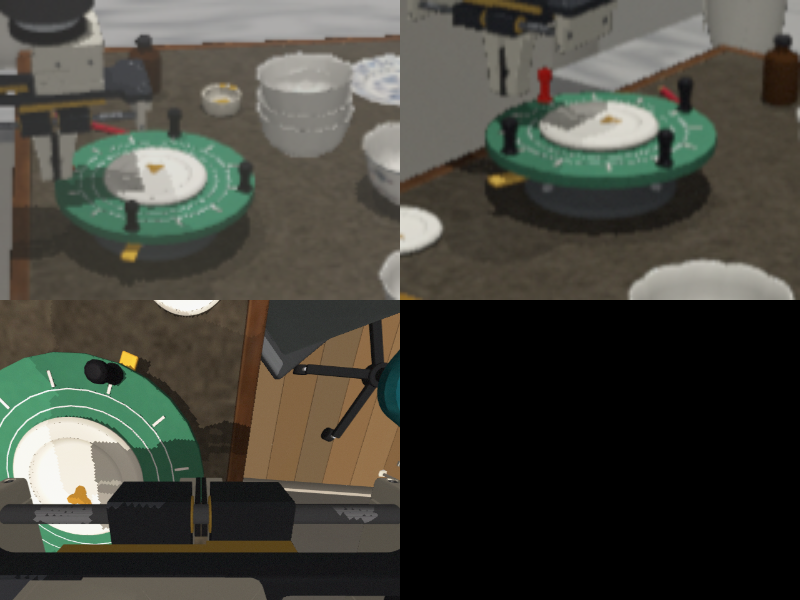

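The third click is in. Peg 4 now stands over the brass tab at scene crop (131,215), which is exactly 90°, and the red peg is at 117-118°. Last click: the finger goes to 109.5°.

Request:
{"api": "carry_out", "payload": {
  "moves": "0 -0.0054 -0.0002 0 0 0 0.052; 0 -0.0107 -0.0006 0 0 0 0.105; 0 -0.016 -0.0013 0 0 0 0.157; 0 -0.0212 -0.0023 0 0 0 0.209; 0 -0.0264 -0.0035 0 0 0 0.262; 0 -0.0315 -0.005 0 0 0 0.314; 0 -0.0366 -0.0068 0 0 0 0.366; 0 -0.0403 -0.0084 0 0 0 0.406; 0 -0.0439 -0.01 0 0 0 0.445; 0 -0.0463 -0.0111 0 0 0 0.471; 0 -0.0479 -0.012 0 0 0 0.489; 0 -0.0495 -0.0128 0 0 0 0.506; 0 -0.051 -0.0137 0 0 0 0.523; 0 -0.051 -0.0137 0 0 0 0.523; 0 -0.051 -0.0137 0 0 0 0.523; 0 -0.051 -0.0137 0 0 0 0.523"
}}

```text
clock: 12.85
tool_pos: [0.5109, 0.0884, 0.2497]
orientation: [180.0, -0.0, -160.5]
force: [0.2, 0.4, -0.2]
opening: 0.0007
```

```bash
python3 look.py k5 88
```

```text
12.85 [0.51088558 0.08838102 0.24967668] [ 1.79999143e+02 -1.50459038e-03 -1.60464075e+02] [ 0.18311479  0.42079665 -0.21507575]
scene [232. 334.] 0.97 r 0.077 ang 351.8
scene [231. 284.] 0.92 r 0.095 ang 92.3
scene [254. 285.] 0.82 r 0.092 ang 172.9
scene [256. 340.] 0.73 r 0.099 ang 265.5
side [255. 301.] 0.93 r 0.095 ang 264.7
side [241. 256.] 0.88 r 0.098 ang 183.2
side [225. 296.] 0.66 r 0.098 ang 88.1
side [237. 342.] 0.55 r 0.097 ang 2.0
wrist [112. 150.] 0.77 r 0.095 ang 177.8
[ 0.54605782 -0.00561367] 88.92528340337012
```

View pics/k5.png

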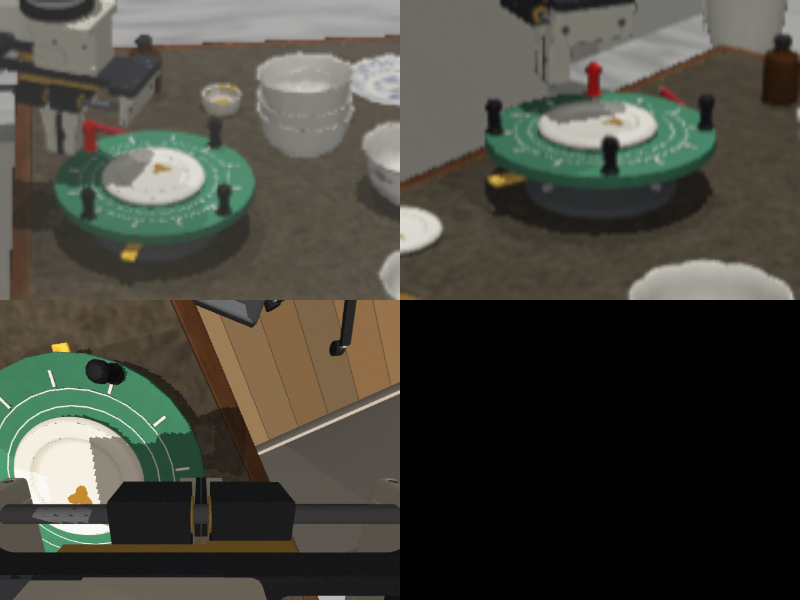

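The fourth click is in: red peg at 88-89° (start 208.4°), side crop (594,78), with a gap to the finger. I back off along tool +x and then go up.

Request:
{"api": "carry_out", "payload": {
  "moves": "0 0.008 0 0 0 0 0; 0 0.008 0 -0.04 0 0 0; 0 0.008 0 -0.08 0 0 0; 0 0.008 0 -0.12 0 0 0; 0 0.008 0 -0.15 0 0 0; 0 0.008 0 -0.15 0 0 0; 0 0.008 0 -0.15 0 0 0; 0 0.008 0 -0.15 0 0 0"
}}

```text
clock: 14.1
tool_pos: [0.5028, 0.0855, 0.3986]
orientation: [180.0, -0.1, -160.5]
force: [0.7, -0.3, -0.1]
opening: 0.0003
```

```bash
python3 look.py k6 88
python3 - <<'E'
from h import *
w=ctrl.snapshot("wrist")
for n,p in(("wrist",w),("scene",ctrl.snapshot("scene"))):
  for d in ctrl.trace(p,"painted_dish")[:2]:
    ys,xs=np.nonzero(d["region"]);print(n,d["extent"],round(d["confidence"],2),ray(p,(ys.mean(),xs.mean()),.066).round(3))
E
```

```text
14.1 [0.50277087 0.08550219 0.39860281] [ 1.79993965e+02 -9.61641855e-02 -1.60486265e+02] [ 0.73501001 -0.31951528 -0.12755185]
scene [254. 283.] 0.98 r 0.093 ang 170.0
scene [226. 286.] 0.86 r 0.111 ang 81.3
scene [229. 336.] 0.73 r 0.092 ang 356.8
scene [254. 338.] 0.67 r 0.089 ang 268.6
side [235. 341.] 0.97 r 0.099 ang 10.7
side [255. 303.] 0.86 r 0.098 ang 267.0
side [224. 297.] 0.8 r 0.105 ang 86.7
side [242. 256.] 0.66 r 0.1 ang 185.6
wrist [204.  98.] 0.98 r 0.095 ang 269.3
wrist [138. 241.] 0.81 r 0.095 ang 176.9
wrist [277. 310.] 0.65 r 0.096 ang 89.3
[ 0.54553996 -0.00578781] 88.25191094879538
wrist [157.0, 173.1, 271.8, 284.2] 0.85 [ 0.54  -0.009  0.066]
wrist [152.6, 0.0, 241.9, 57.7] 0.81 [ 0.381 -0.061  0.066]
scene [269.7, 302.0, 304.0, 324.9] 0.72 [ 0.302 -0.142  0.066]
scene [290.9, 239.8, 330.3, 262.7] 0.7 [ 0.536 -0.01   0.066]
```

View pics/k6.png

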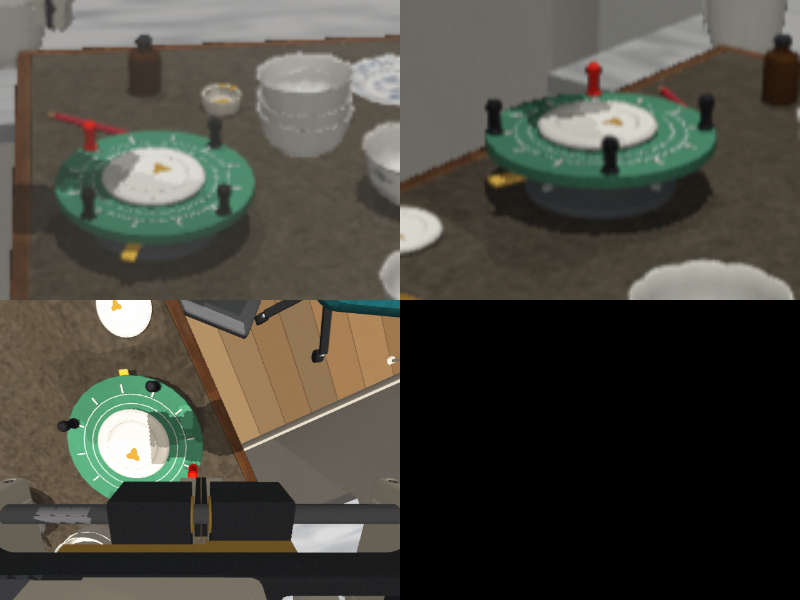

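The wheel rests with the red peg at 88.3°, 120° on from the start. The dish lies about 5 mm from the axis by the wrist picture, and the arm is clear at TCP z = 0.40. Everything else in view (bottle, pencil, paint dish, cups) stands as before. I hand the job in.

```bash
python3 -c "
from plant import ctrl
print(ctrl.close_job())"
```

```text
the job is handed in; nothing more can be done
None
```

I turned the wheel four clicks clockwise by pushing the red peg with the closed fingertips, one click at a time with a check after each. I then backed the arm off, raised it clear of the wheel and handed the job in at about 14 s. The hand-in gave no verdict.

**Wheel:** The last fit put the red peg at 88.3°, against 208.4° at the start, so it turned about 120°. Peg 4 stood over the brass tab after the third click, as it should. No picture showed the wheel past the fourth click or turned backwards.

**Dish:** It lies flat, about 5 mm from the axis by the wrist camera and about 10 mm by the coarser scene camera; the limit is 20 mm. The fingertips stayed above dish height and outside its rim, and the measured force was never more than about 1 N.

**Other items:** Those in the final pictures look unmoved. I compared these by eye and did not measure them.

**Checks that disagreed:** After the first push the wheel had moved only about 18° and the finger was still against the peg, so I pushed a few degrees more until it snapped. Single peg readings scattered by up to about 10°, so I relied on the combined fits, the wrist camera and the tab.

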